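Prop the splash lid and close the coolant valve

TASK

Shut the coolant off on the wet ski-edge grinder for the night. Swing the spring-loaded splash lid back until its notched stay drops over the stud, ease it forward onto the stay so that the stay alone holds it open, then turn the needle valve in the pocket beneath clockwise until you feel it seat: snug, never forced. Let go, leave the lid propped open so the pocket can dry, and do not disturb the stone, brush and jar.

Things in the scene. Friction and masses are not known exactly. Their poses are not given: they have to be found in the camera images.
- grinder: Grey bench grinder, fixed (all sizes here in mm). Origin on the bench directly below the valve's axis; x to its back, y to its left, z up. Case x -58 to 205, y -370 to 128, deck 100 high; wheel head on the right (y below -200) 258 high. Pocket in the deck: x -50 to 66, y -75 to 75, floor 55 high, valve in it, lid over it.
- lid_hinge (a point): Middle of the lid's hinge axis, 104 mm above the bench, 74 mm behind the valve's axis (grinder x); the axis runs along the grinder's y. Fixed.
- lid (a joint): Lid angle in rad: 0 shut, grows as it swings up and back, back stop at 1.83. A spring and its weight (0.3 to 0.5 kg) pull it shut: 2 to 3 N at its grip, 1.5 N when upright. On the way back, past about 1.66, the stay drops over the stud; eased forward from there the lid comes to rest on the stay at 1.65. Let go sooner it falls shut; let go far behind the stay it snaps onto it.
- lid_grip (a point): Centre of the black grip block at the lid's front edge, in the plane of the lid, 163 mm from the hinge axis. Block 44 wide (along the hinge) with flat sides, 28 long, 14 thick, on a neck 20 wide; shut, it stands 17 clear of the case's front face. Pinched by its sides it can pivot between the fingers, but creeps, so the lid lags them by some 0.1 rad. Its axes turn with the lid. Lid: aluminium plate 134 x 164 x 6.
- stay (a joint): Angle in rad of the notched steel stay, a flat bar 165 mm long beside the lid on its left, pivoted on the deck at grinder x -49, y 91, z 110; 0 level, positive with its far end up. It lies by its own weight on the stud (8 thick, 60 from the hinge) on the lid's left edge and rises with it to about 0.44; as the lid passes 1.66 it drops by 0.04, its step in front of the stud.
- valve_grip (a point): Middle of the valve's black bar knob, on its upright axis, 83 mm above the bench. Bar 42 long (this point's x), 12 wide (its y), from 69 to 93 above the bench, on a 38 round skirt. Clockwise from above closes. It seats after another 0.5 to 1.4 rad, unseen. Drag 0.08 N m; on the soft seat the torque climbs a further 0.3 N m in 0.18 rad: 0.1 is snug, 0.3 harms the needle. Stays where left.
- stone: Grey whetstone 100 x 25 x 12 mm, loose on the deck to the right of the lid. Origin at the centre of its underside, x along its length. Leave alone.
- brush: Base brush, 130 x 58 x 42 mm, wooden back, loose on the bench. Origin at the centre of its underside. Leave alone.
- jar: White jar with a steel cap, 68 mm across, 85 high, loose on the bench. Origin at the centre of its underside. Leave alone.

How it is judged:
On the way, in this order (a step that is already met when the one before it is completed fails the run):
1. the lid stands open, held by the stay alone, the fingers off it (value of joint lid between 1.6 and 1.72 rad and contact force between lid and stay above 2 N and contact force between the fingers and lid below 0.1 N), for 0.3 s.
2. the valve is felt on its seat (at least 0.05 N m) (contact force between valve and seat above 4 N), for 0.1 s.
At the end, for the whole second after the job is handed in: The lid stands still at 1.60 to 1.72 rad with its weight on the stay (over 2 N), and the valve is within 0.1 rad of first touching its seat, all released (value of joint lid between 1.6 and 1.72 rad and contact force between lid and stay above 2 N and angle between the x axis of valve and the x axis of seat_ring, either way round below 0.1 rad and velocity of joint lid between -0.1 and 0.1 rad/s).
It fails at once if the needle is forced into its seat (over 0.3 N m: 25 N on its 12 mm lug) (contact force between valve and seat above 25 N).
It fails at once if the lid is forced against its stay (over 45 N) (contact force between lid and stay above 45 N).
It fails at once if the lid is let fall, shut or onto its stay (faster than 3 rad/s) (velocity of joint lid below -3 rad/s).
It fails at once if the stone, the brush or the jar is shifted by more than 20 mm (distance of any of stone, brush, jar from where it was at the start of the episode above 0.02 m).
It also fails if it takes over 72 s, if anything falls off the work surface, if the arm or the gripper's body presses on something with over 40 N, if the wrist force passes 120 N, or if a joint passes its speed limit or range.

ROBOT

A 6-joint arm with a two-finger parallel gripper is mounted at the origin on the work surface. World frame = base frame: x ahead of the robot, y to its left, z up, the work surface at z = 0. Lengths are in m, angles in rad, forces in N, time in s.
With the tool pointing down it reaches from about 0.25 to 0.725 m from the base axis. Payload 4 kg.
Tool frame: the origin (TCP) lies midway between the tips of the shut fingers; the grasp point (between the pads) lies 19 mm behind it; z points along the fingers, y is the line along which they close (so a half turn about z gives the same grasp; the last joint's range is limited). The gripper opens to 85 mm and grips with 20 to 120 N. Pads are 22 mm wide; open, the fingers measure 114 mm over their backs; the gripper's body (76 mm by 85 mm) begins 54 mm behind the grasp point. The pads swing forward as they close: fully open they stand 13 mm farther back than shut.
Start: joints at [1.178, 0.241, 0.005, 1.335, 0, 1.571], TCP at [0.191, 0.462, 0.2] pointing down, gripper open.
Joint ranges: [-2.72, 2.72], [-1.05, 1.87], [-1.09, 1.28], [-1.99, 2.15], [-1.42, 1.44], [-3.14, 3.14]. Speed limits (rad/s): [2.79, 2.79, 3.14, 3.14, 3.14, 3.14].

INTERFACE

Orientations are given as a unit quaternion [x, y, z, w].
In Python, from workcell import bot gives the robot as it stands.
- The arm moves only by the tool move_arm, never from a script. Its argument "motion" is a list of rows, each an object of numbers: "x", "y", "z": the shift along the tool's x, y, z in cm; "yaw": the turn about the tool's z in degrees. A call has 1 to 20 rows; each row is the pose to reach, as a shift and turn from the pose commanded when the call began, along the tool's axes at that moment; what a row does not reach only later rows make up. A row lasts 1/8 s, in which the tool goes at most 62.5 mm and 10.7 degrees, less where a joint would pass 70% of its speed; a pose out of reach is approached as far as the arm can. A call with a gripper value outside its range is refused whole. "gripper" is the opening, from -1 (shut) to 1 (fully open), set as the call begins (left out, the last holds). The fingers move at their own pace and stop on an object; the grip force is fixed at half the most. Time passes only in rows, so rows that repeat a pose let the fingers close. It gives the time, the measured TCP pose, the force, the opening and the grip force at its end, in the units of the state.
- bot.get_obs(): the state, without advancing time (a new reading comes with each control period).
- bot.camera(name): name is "scene" or "top" or "wrist"; returns the picture (480x640x3 uint8, blue, green, red); there is no depth.
- bot.camera_model(name): a dict with "K" (3x3 intrinsics, pixels), "world_from_camera" (4x4, takes a point from camera to world coordinates). Camera axes: x right, y down, z forward; pixel columns grow to the right and rows downward; lengths in m; the calibration is good to about 2 mm. A picture is of the moment at which its call begins: read the wrist's pose just before it. camera_model takes no time and is no camera call; for the wrist camera it gives the pose at the moment of the call.
- bot.job_done(): hands the job in; it is judged then, once.
Trained networks look in the newest picture that a camera, given by its name, has taken for a name from the list of things; names that differ only in an ending like _2 or _b are one class to them, and where a whole thing is asked for, a point or a joint stands for the part that bears it (a point fixed in the world has none). Each returns a list of dicts, best first, with "score" (0 to 1); they miss things now and then, are a little off and sometimes report something else, mostly with a low value. They report only what shows in the picture. A call takes as long as a camera call.
- bot.cut_out(camera, name): "mask" (480x640 bool, what is visible of it) and "centre" ([row, column] in pixels, amid what is visible of it).
The state is a dict: "clock": time; "joint_pos": joint angles; "joint_vel": joint speeds; "tau": joint torques, N m; "eef_pos": TCP position; "tool_rot": TCP orientation; "ft_force": force on the tool from outside, world axes, zero at the start; "ft_torque": the same for the moment, N m; "grip_width": finger opening in m; "grasp_force": force on a finger pad.
Only numpy, scipy, OpenCV 4.12 (cv2) and the standard library are available. Lean on these libraries where they do the work, as an engineer would, in place of code of your own. Each camera call takes 0.05 s, during which the arm holds its last target. There are 200 camera calls.

## Working session

There is one attempt and no reset: what is moved stays moved. The work goes in short steps, Python scripts to look and compute and a tool call to move; the robot and the scene stay as the last step left them, time stands still between calls to the robot, and variables do not carry over. Pictures are saved under pics/ and viewed, at most 10 in all, crops included, and the job is handed in when it is done.

Besides the shell and the picture viewer there is one more tool, called after "Call:" as name([rows], argument=value, ...), one row to a line, values as JSON. move_arm: Moves the arm, as the interface text tells. Its arguments: {"type":"object","properties":{"motion":{"type":"array"},"gripper":{"type":"number"}},"required":["motion"]}

```bash
mkdir -p pics; ls; python3 - <<'E'
from workcell import bot
import cv2,numpy as np
for c in ["scene","top"]:
    im=bot.camera(c); cv2.imwrite(f"pics/{c}0.png",im)
    M=bot.camera_model(c); print(c,np.round(M["K"],1).tolist(),np.round(M["world_from_camera"],3).tolist())
    for n in ["grinder","lid","lid_grip","stay","stone","brush","jar","valve_grip"]:
        r=bot.cut_out(c,n)
        print(n,[(round(float(d["score"]),2),np.round(d["centre"]).tolist(),int(d["mask"].sum())) for d in r[:2]])
o=bot.get_obs(); print({k:np.round(v,3).tolist() for k,v in o.items()})
E
```

```text
pics
scene [[616.9, 0.0, 310.1], [0.0, 616.9, 236.7], [0.0, 0.0, 1.0]] [[-0.836, 0.429, -0.343, 0.89], [0.549, 0.666, -0.506, 0.727], [0.011, -0.611, -0.792, 1.034], [0.0, 0.0, 0.0, 1.0]]
grinder [(0.88, [188.0, 188.0], 29509), (0.22, [226.0, 252.0], 383)]
lid [(0.96, [192.0, 248.0], 4318)]
lid_grip [(0.91, [192.0, 244.0], 4435), (0.7, [223.0, 252.0], 445)]
stay [(0.61, [224.0, 253.0], 416)]
stone [(0.91, [161.0, 200.0], 547)]
brush [(0.59, [368.0, 375.0], 2309)]
jar [(0.82, [289.0, 413.0], 1531)]
valve_grip []
top [[443.2, 0.0, 319.0], [0.0, 443.2, 245.2], [0.0, 0.0, 1.0]] [[0.029, -0.988, 0.152, 0.357], [-0.999, -0.026, 0.02, 0.129], [-0.016, -0.153, -0.988, 0.955], [0.0, 0.0, 0.0, 1.0]]
grinder [(0.77, [190.0, 488.0], 36633)]
lid []
lid_grip [(0.63, [223.0, 413.0], 6271)]
stay [(0.6, [196.0, 367.0], 165)]
stone [(0.78, [201.0, 475.0], 739)]
brush [(0.7, [232.0, 207.0], 1591)]
jar [(0.93, [316.0, 241.0], 1053)]
valve_grip []
{'clock': 0.9, 'joint_pos': [1.178, 0.241, 0.005, 1.335, -0.0, 1.571], 'joint_vel': [-0.001, -0.0, -0.0, 0.0, 0.0, 0.0], 'tau': [0.0, -37.22, 25.269, 0.001, 0.0, 0.0], 'eef_pos': [0.191, 0.462, 0.2], 'tool_rot': [0.195, 0.981, -0.0, 0.0], 'ft_force': [0.421, 0.794, 0.407], 'ft_torque': [0.035, 0.029, 0.028], 'grasp_force': 0.0, 'grip_width': 0.086}
```

View pics/top0.png

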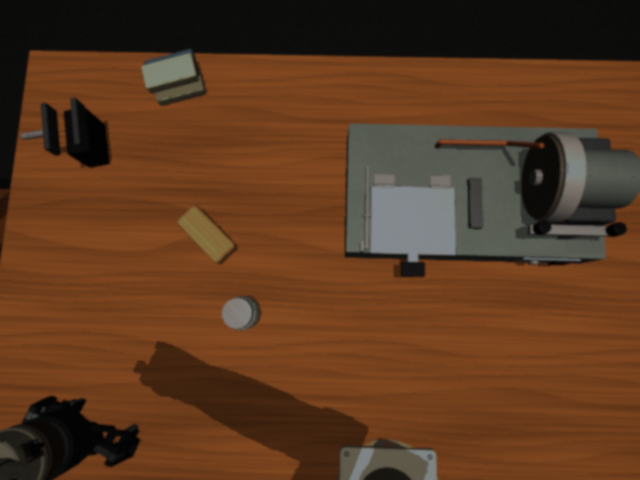

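View pics/scene0.png

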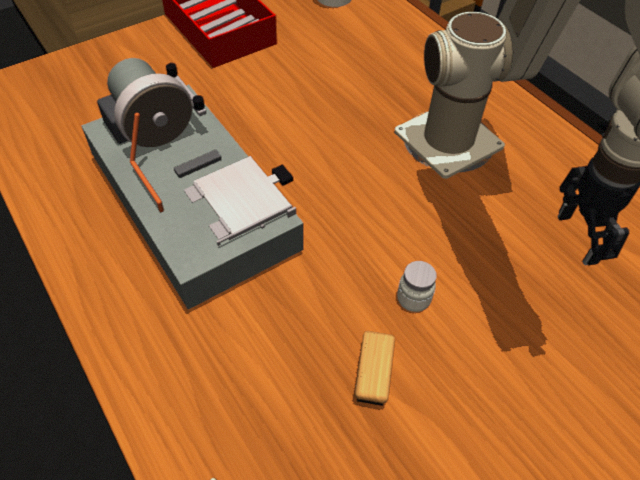

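The top view shows the grinder with its front towards the robot. The deck corners are near (347,256), (347,124) and (598,128), and the grip is at (412,268). The scene view agrees, with the grip at (283,175). Next I'll fit the grinder pose.

```bash
cat > h.py <<'E'
import numpy as np,cv2
from scipy.spatial.transform import Rotation as R
from scipy.optimize import least_squares
from workcell import bot
def proj(P,M):
    T=np.linalg.inv(M["world_from_camera"]); c=np.atleast_2d(P)@T[:3,:3].T+T[:3,3]; u=c@np.array(M["K"]).T
    return u[:,:2]/u[:,2:]
def g2w(p,P): # p=x,y,yaw ; P in mm
    return R.from_euler('z',p[2]).apply(np.atleast_2d(P)/1000.)+[p[0],p[1],0]
E
python3 - <<'E'
from h import *
G={"fl":(-58,128,100),"bl":(205,128,100),"br":(205,-370,100),"grip":(-89,0,104),"lfl":(-62,82,107),"lbl":(72,82,107),"lbr":(72,-82,107),"lfr":(-62,-82,107)}
O={"top":{"fl":(346,256),"bl":(348,125),"br":(597,129),"grip":(412,268),"lfr":(455,254),"lfl":(370,253)},
"scene":{"bl":(187,279),"fl":(302,219),"br":(83,128),"grip":(283,175),"lfl":(297,211),"lbl":(217,239)}}
Ms={c:bot.camera_model(c) for c in O}
def res(p): return np.concatenate([(proj(g2w(p,[G[k] for k in O[c]]),Ms[c])-list(O[c].values())).ravel() for c in O])
s=least_squares(res,[0.5,0,0],loss="soft_l1"); p=s.x
print(p,np.round(res(p).reshape(-1,2),1).tolist()); np.save("p.npy",p)
for n in [(0,0,83),(74,0,104),(-89,0,104)]: print(n,g2w(p,n).round(4))
E
```

```text
[ 0.53513885 -0.03328026  0.00069431] [[-0.4, -4.2], [0.1, -1.2], [-1.3, -0.2], [0.1, 1.2], [0.3, 2.2], [-0.4, 1.0], [-5.5, 5.2], [2.0, 3.6], [-1.6, -2.6], [-0.1, -0.5], [-3.9, -6.7], [16.6, -5.7]]
(0, 0, 83) [[ 0.5351 -0.0333  0.083 ]]
(74, 0, 104) [[ 0.6091 -0.0332  0.104 ]]
(-89, 0, 104) [[ 0.4461 -0.0333  0.104 ]]
```

Call:
move_arm([
  {"x": -5,"y": -4,"yaw": -8},
  {"x": -10,"y": -8.5,"yaw": -16},
  {"x": -15,"y": -12.7,"yaw": -22.5},
], gripper=1)

```text
invalid input at $.motion[0]: expected keys x, y, z, yaw
```

```bash
cat >> h.py <<'E'
def st():
    o=bot.get_obs(); r=R.from_quat(o["tool_rot"]); m=r.as_matrix()
    print("t",round(float(o["clock"]),2),"pos",np.round(o["eef_pos"],4),"tx",m[:,0].round(3),"tz",m[:,2].round(3),"q",np.round(o["joint_pos"],2),"F",np.round(o["ft_force"],1),"T",np.round(o["ft_torque"],2),"w",round(float(o["grip_width"]),4),"gf",round(float(o["grasp_force"]),1))
    return o,m
def to(w):
    o,m=st(); print("shift cm",np.round(m.T@(np.array(w)-o["eef_pos"])*100,2))
E
python3 -c "
from h import *
to([.446,-.033,.2])"
```

```text
t 0.9 pos [0.1914 0.4619 0.1998] tx [-0.924  0.383 -0.   ] tz [ 0. -0. -1.] q [ 1.18  0.24  0.01  1.34 -0.    1.57] F [0.4 0.8 0.4] T [0.04 0.03 0.03] w 0.0856 gf 0.0
shift cm [-4.247e+01 -3.598e+01 -2.000e-02]
```

Call:
move_arm([
  {"x": -5,"y": -4,"z": 0,"yaw": -8},
  {"x": -10,"y": -8.5,"z": 0,"yaw": -16},
  {"x": -15,"y": -12.7,"z": 0,"yaw": -22.5},
], gripper=1)

```text
clock: 1.27
eef_pos: [0.2777, 0.2938, 0.1999]
tool_rot: [-0.003, 1.0, 0.0, 0.0]
ft_force: [1.0, 0.1, 0.2]
grip_width: 0.0854
grasp_force: 0.0
```

```bash
python3 -c "
from h import *
to([.446,-.033,.2])"
```

```text
t 1.27 pos [0.2777 0.2938 0.1999] tx [-1.    -0.005 -0.001] tz [ 0.001  0.    -1.   ] q [ 0.81  0.05 -0.22  1.3  -0.    0.81] F [1.  0.1 0.2] T [ 0.01 -0.09  0.  ] w 0.0854 gf 0.0
shift cm [-1.666e+01 -3.277e+01 -1.000e-02]
```

Call:
move_arm([
  {"x": -2.5,"y": -5,"z": 0,"yaw": 0},
  {"x": -5,"y": -10,"z": 0,"yaw": 0},
  {"x": -7.5,"y": -15,"z": 0,"yaw": 0},
  {"x": -10,"y": -20,"z": 0,"yaw": 0},
  {"x": -12.5,"y": -25,"z": 0,"yaw": 0},
  {"x": -15,"y": -30,"z": 0,"yaw": 0},
  {"x": -16.7,"y": -32.8,"z": 0,"yaw": 0},
  {"x": -16.7,"y": -32.8,"z": 0,"yaw": 0},
  {"x": -16.7,"y": -32.8,"z": 0,"yaw": 0},
])

```text
clock: 2.4
eef_pos: [0.4437, -0.0325, 0.1996]
tool_rot: [0.0, 1.0, 0.0, -0.0]
ft_force: [0.5, 0.3, 0.4]
grip_width: 0.0853
grasp_force: 0.0
```

```bash
python3 - <<'E'
from h import *
st()
M=bot.camera_model("wrist"); im=bot.camera("wrist")
print(np.round(M["world_from_camera"],3).tolist(),np.round(M["K"],1).tolist())
p=np.load("p.npy")
for n in ["lid_grip","lid","stay","stone"]:
    r=bot.cut_out("wrist",n); print(n,[(round(float(d["score"]),2),np.round(d["centre"]).tolist(),int(d["mask"].sum())) for d in r[:2]])
for n in [(-103,22,111),(-103,-22,111),(-75,22,111),(-75,-22,111),(-58,128,100),(0,0,107)]:
    u=proj(g2w(p,n),M)[0]; print(n,u.round()); cv2.circle(im,tuple(int(v) for v in u),3,(0,0,255),-1)
cv2.imwrite("pics/w1.png",im)
E
```

```text
t 2.4 pos [ 0.4437 -0.0325  0.1996] tx [-1.     0.     0.001] tz [-0.001  0.    -1.   ] q [-0.07  0.13 -0.13  1.31  0.   -0.07] F [0.5 0.3 0.4] T [ 0.    0.01 -0.03] w 0.0853 gf 0.0
[[-0.0, 0.964, 0.265, 0.376], [1.0, 0.0, 0.0, -0.033], [0.0, 0.265, -0.964, 0.372], [0.0, 0.0, 0.0, 1.0]] [[345.0, 0.0, 322.5], [0.0, 345.0, 242.9], [0.0, 0.0, 1.0]]
lid_grip [(0.97, [332.0, 323.0], 26447)]
lid [(0.93, [326.0, 324.0], 26547)]
stay [(0.67, [373.0, 426.0], 574)]
stone []
(-103, 22, 111) [350. 223.]
(-103, -22, 111) [294. 223.]
(-75, 22, 111) [350. 258.]
(-75, -22, 111) [294. 258.]
(-58, 128, 100) [475. 273.]
(0, 0, 107) [322. 339.]
```

View pics/w1.png

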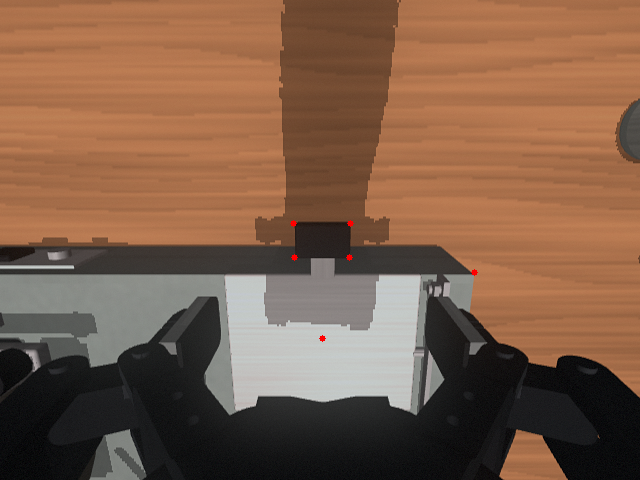

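The projected points land on the grip corners (294–350, 223–258) to within about 1 mm, so I'll descend and pinch.

Call:
move_arm([
  {"x": -0.2,"y": 0,"z": 5,"yaw": 0},
  {"x": -0.2,"y": 0,"z": 9,"yaw": 0},
  {"x": -0.2,"y": 0,"z": 12,"yaw": 0},
  {"x": -0.2,"y": 0,"z": 12,"yaw": 0},
  {"x": -0.2,"y": 0,"z": 12,"yaw": 0},
])

```text
clock: 3.28
eef_pos: [0.447, -0.0325, 0.081]
tool_rot: [-0.0, 1.0, -0.0, 0.001]
ft_force: [0.0, -0.2, 1.0]
grip_width: 0.0853
grasp_force: 0.0
```

Call:
move_arm([
  {"x": 0,"y": 0,"z": 0,"yaw": 0},
  {"x": 0,"y": 0,"z": 0,"yaw": 0},
  {"x": 0,"y": 0,"z": 0,"yaw": 0},
  {"x": 0,"y": 0,"z": 0,"yaw": 0},
  {"x": 0,"y": 0,"z": 0,"yaw": 0},
  {"x": 0,"y": 0,"z": 0,"yaw": 0},
], gripper=-1)

```text
clock: 4.03
eef_pos: [0.4461, -0.0328, 0.0798]
tool_rot: [0.0, 1.0, 0.0, -0.0]
ft_force: [-0.2, 0.2, 0.1]
grip_width: -0.0002
grasp_force: 0.0
```

```bash
python3 - <<'E'
from h import *
o,m=st()
for a in [0.15*i for i in range(1,13)]+[1.83]:
    print(round(a,3), round(-16.3*(1-np.cos(a)),2), round(-16.3*np.sin(a),2))
E
```

```text
t 4.03 pos [ 0.4461 -0.0328  0.0798] tx [-1.  0.  0.] tz [-0.  0. -1.] q [-0.07  0.23 -0.34  1.    0.   -0.07] F [-0.2  0.2  0.1] T [ 0.01 -0.   -0.04] w -0.0002 gf 0.0
0.15 -0.18 -2.44
0.3 -0.73 -4.82
0.45 -1.62 -7.09
0.6 -2.85 -9.2
0.75 -4.37 -11.11
0.9 -6.17 -12.77
1.05 -8.19 -14.14
1.2 -10.39 -15.19
1.35 -12.73 -15.9
1.5 -15.15 -16.26
1.65 -17.59 -16.25
1.8 -20.0 -15.87
1.83 -20.48 -15.76
```

The fingers closed fully, so they missed the block. I'll look before moving again.

```bash
python3 - <<'E'
from h import *
im=bot.camera("wrist"); s=bot.camera("scene")
cv2.imwrite("pics/w2.png",np.hstack([cv2.resize(im,(400,300)),cv2.resize(s[80:280,170:437],(400,300))]))
E
```

```text
(no output)
```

View pics/w2.png

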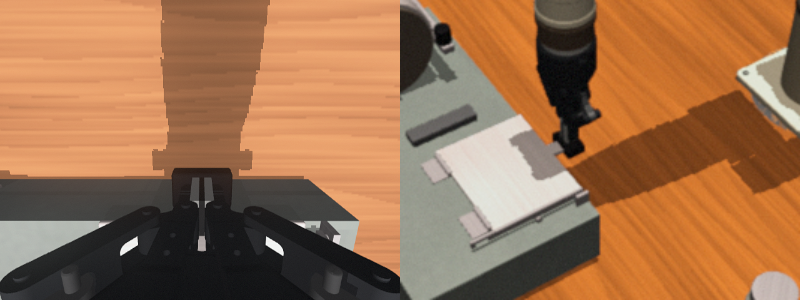

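```bash
python3 - <<'E'
from h import *
o,m=st(); M=bot.camera_model("wrist"); p=np.load("p.npy"); im=bot.camera("wrist")
pts=[(-103,22,111),(-103,-22,111),(-75,22,111),(-75,-22,111)]
for n in pts:
    u=proj(g2w(p,n),M)[0]; cv2.circle(im,tuple(int(v) for v in u),3,(0,0,255),-1)
for d,c in [(0,(0,255,0)),(.019,(255,255,0)),(.04,(255,0,255))]:
    u=proj(o["eef_pos"]-m[:,2]*d,M)[0]; print(d,u.round()); cv2.circle(im,tuple(int(v) for v in u),3,c,-1)
cv2.imwrite("pics/w3.png",cv2.resize(im[240:440,190:450],(780,600)))
E
```

```text
t 4.12 pos [ 0.4461 -0.0328  0.0798] tx [-1.  0.  0.] tz [-0.  0. -1.] q [-0.07  0.23 -0.34  1.    0.   -0.07] F [ 0.3 -0.   0.1] T [-0.02 -0.01  0.05] w -0.0003 gf 0.0
0 [323. 279.]
0.019 [324. 294.]
0.04 [324. 314.]
```

View pics/w3.png

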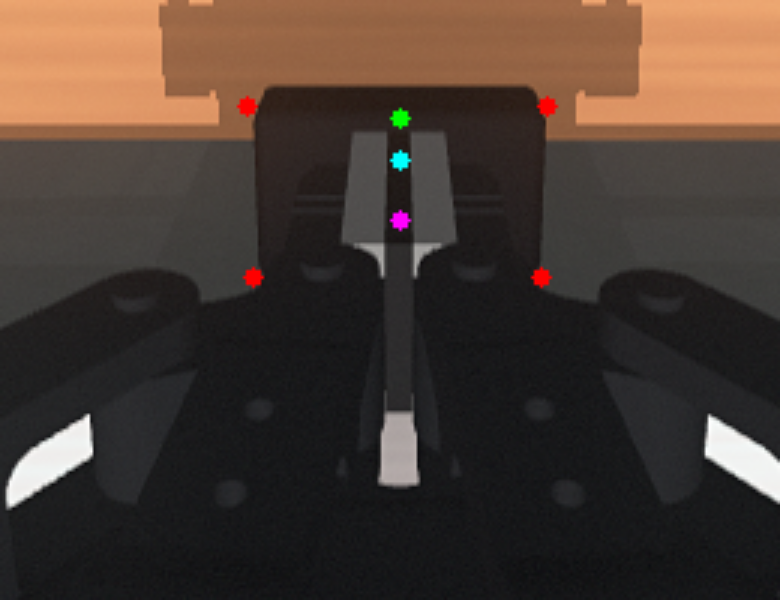

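The finger pads show only above the block's top edge (crop row about 130). They look like they sit higher than the stated TCP. I'll open, go 3 cm lower and close again, since nothing is beneath.

Call:
move_arm([
  {"x": 0,"y": 0,"z": 0,"yaw": 0},
  {"x": 0,"y": 0,"z": 0,"yaw": 0},
  {"x": 0,"y": 0,"z": 0,"yaw": 0},
  {"x": 0,"y": 0,"z": 0,"yaw": 0},
  {"x": 0,"y": 0,"z": 0,"yaw": 0},
  {"x": 0,"y": 0,"z": 1.5,"yaw": 0},
  {"x": 0,"y": 0,"z": 3,"yaw": 0},
  {"x": 0,"y": 0,"z": 3,"yaw": 0},
], gripper=1)

```text
clock: 5.18
eef_pos: [0.4449, -0.0327, 0.0489]
tool_rot: [0.0, 1.0, 0.0, -0.001]
ft_force: [-0.8, -0.6, 0.1]
grip_width: 0.0853
grasp_force: 0.0
```

Call:
move_arm([
  {"x": 0,"y": 0,"z": 0,"yaw": 0},
  {"x": 0,"y": 0,"z": 0,"yaw": 0},
  {"x": 0,"y": 0,"z": 0,"yaw": 0},
  {"x": 0,"y": 0,"z": 0,"yaw": 0},
  {"x": 0,"y": 0,"z": 0,"yaw": 0},
], gripper=-1)

```text
clock: 5.8
eef_pos: [0.4467, -0.0327, 0.0502]
tool_rot: [0.0, 1.0, 0.0, 0.001]
ft_force: [0.3, 1.5, 2.2]
grip_width: 0.0431
grasp_force: 64.2
```

```bash
python3 - <<'E'
from h import *
o,m=st(); M=bot.camera_model("wrist"); p=np.load("p.npy"); im=bot.camera("wrist")
for d in (0,.02,.03,.04): print(d,proj(o["eef_pos"]-m[:,2]*d-[.011,0,0],M)[0].round())
s=bot.camera("scene")
cv2.imwrite("pics/w4.png",np.hstack([cv2.resize(im[180:480,120:520],(400,300)),cv2.resize(s[110:230,210:370],(400,300))]))
E
```

```text
t 5.8 pos [ 0.4467 -0.0327  0.0502] tx [-1.     0.    -0.001] tz [ 0.001  0.    -1.   ] q [-0.07  0.27 -0.38  0.92  0.   -0.07] F [0.3 1.5 2.2] T [ 0.18 -0.12 -0.05] w 0.0431 gf 64.2
0 [324. 260.]
0.02 [324. 273.]
0.03 [324. 281.]
0.04 [324. 290.]
```

View pics/w4.png

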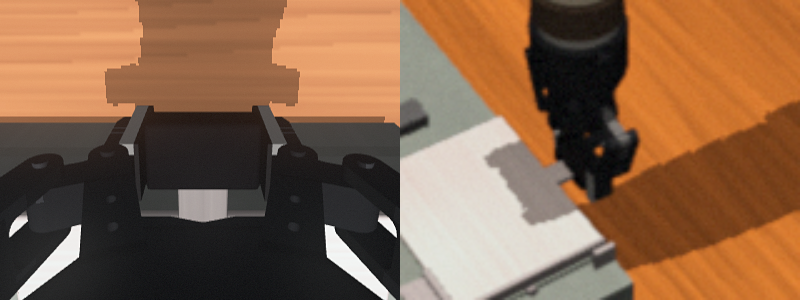

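Gripped at 43 mm, with the pad tips just below the block. Now I'll swing along the arc.

Call:
move_arm([
  {"x": -0.1,"y": 0,"z": -1.6,"yaw": 0},
  {"x": -0.3,"y": 0,"z": -3.2,"yaw": 0},
  {"x": -0.7,"y": 0,"z": -4.8,"yaw": 0},
  {"x": -1.3,"y": 0,"z": -6.3,"yaw": 0},
  {"x": -2.0,"y": 0,"z": -7.8,"yaw": 0},
  {"x": -2.85,"y": 0,"z": -9.2,"yaw": 0},
  {"x": -3.8,"y": 0,"z": -10.5,"yaw": 0},
  {"x": -4.9,"y": 0,"z": -11.7,"yaw": 0},
  {"x": -6.2,"y": 0,"z": -12.8,"yaw": 0},
  {"x": -7.5,"y": 0,"z": -13.7,"yaw": 0},
  {"x": -8.9,"y": 0,"z": -14.5,"yaw": 0},
  {"x": -10.4,"y": 0,"z": -15.2,"yaw": 0},
])

```text
clock: 7.4
eef_pos: [0.5456, -0.0327, 0.1999]
tool_rot: [0.0, 1.0, 0.0, -0.006]
ft_force: [-6.0, 0.3, -1.3]
grip_width: 0.0425
grasp_force: 61.4
```

```bash
python3 - <<'E'
from h import *
o,m=st()
d=o["eef_pos"]-[.4461,0,.0498]
print("finger angle",np.arctan2(d[2],.163-d[0]),np.hypot(d[2],.163-d[0]))
E
```

```text
t 7.4 pos [ 0.5456 -0.0327  0.1999] tx [-1.     0.     0.011] tz [-0.011  0.    -1.   ] q [-0.06  0.34  0.15  1.38 -0.   -0.06] F [-6.   0.3 -1.3] T [-0.02  1.68 -0.12] w 0.0425 gf 61.4
finger angle 1.1705631691509937 0.16292633508241658
```

Call:
move_arm([
  {"x": -1.55,"y": 0,"z": -0.5,"yaw": 0},
  {"x": -3.1,"y": 0,"z": -0.9,"yaw": 0},
  {"x": -4.75,"y": 0,"z": -1.05,"yaw": 0},
  {"x": -6.4,"y": 0,"z": -1.1,"yaw": 0},
  {"x": -7.2,"y": 0,"z": -1.0,"yaw": 0},
  {"x": -8.0,"y": 0,"z": -0.95,"yaw": 0},
  {"x": -8.8,"y": 0,"z": -0.85,"yaw": 0},
  {"x": -9.3,"y": 0,"z": -0.75,"yaw": 0},
  {"x": -9.3,"y": 0,"z": -0.75,"yaw": 0},
  {"x": -9.3,"y": 0,"z": -0.75,"yaw": 0},
])

```text
clock: 8.65
eef_pos: [0.6416, -0.0327, 0.2093]
tool_rot: [-0.0, 1.0, 0.0, -0.002]
ft_force: [-4.0, 1.0, 5.0]
grip_width: 0.0428
grasp_force: 63.6
```

```bash
cat >> h.py <<'E'
def lidpic(f):
    p=np.load("p.npy"); s=bot.camera("scene"); M=bot.camera_model("scene")
    for a,c in [(1.5,(255,0,0)),(1.65,(0,255,0)),(1.8,(0,0,255))]:
        q=[]
        for y in (82,-82):
            u=proj(g2w(p,(74-136*np.cos(a),y,104+136*np.sin(a))),M)[0]; q.append(tuple(int(v*4) for v in u))
        cv2.line(s,q[0],q[1],c,1,cv2.LINE_AA,2)
    for a,c in [(.40,(0,255,255)),(.44,(255,0,255))]:
        u=[proj(g2w(p,(-49+165*t*np.cos(a),91,110+165*t*np.sin(a))),M)[0] for t in (.9,1)]
        cv2.line(s,*[tuple(int(v*4) for v in w) for w in u],c,1,cv2.LINE_AA,2)
    t=bot.camera("top")
    cv2.imwrite(f,np.hstack([cv2.resize(s[90:250,180:340],(400,400),interpolation=2),cv2.resize(t[130:290,330:490],(400,400),interpolation=2)]))
E
python3 - <<'E'
from h import *
o,m=st()
d=o["eef_pos"]-[.4461,0,.0498]
print("finger angle",np.arctan2(d[2],.163-d[0]),np.hypot(d[2],.163-d[0]))
lidpic("pics/l1.png")
E
```

```text
t 8.65 pos [ 0.6416 -0.0327  0.2093] tx [-1.    -0.     0.003] tz [-0.003  0.    -1.   ] q [-0.05  0.54  0.47  1.51 -0.   -0.05] F [-4.  1.  5.] T [0.19 1.5  0.04] w 0.0428 gf 63.6
finger angle 1.772100071007789 0.16273888282540117
```

View pics/l1.png

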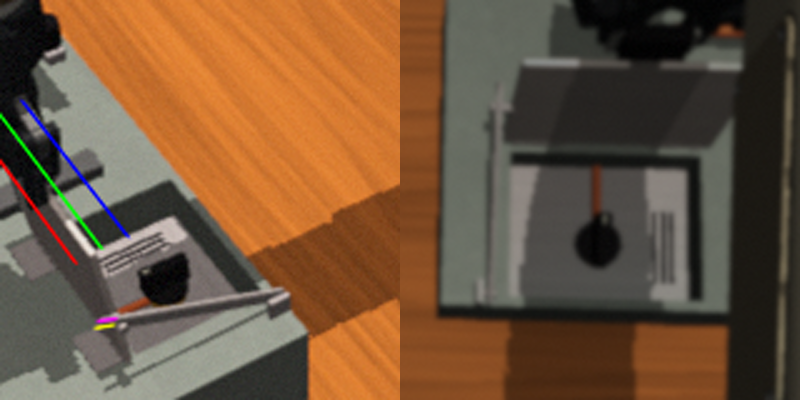

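The stay looks to be at or near its drop point: the lid corner is at about 1.66–1.7. I'll push back a bit further to be sure, then ease forward watching Fx.

Call:
move_arm([
  {"x": -0.4,"y": 0,"z": 0.1,"yaw": 0},
  {"x": -0.8,"y": 0,"z": 0.2,"yaw": 0},
  {"x": -1.2,"y": 0,"z": 0.3,"yaw": 0},
  {"x": -1.2,"y": 0,"z": 0.3,"yaw": 0},
  {"x": -1.2,"y": 0,"z": 0.3,"yaw": 0},
  {"x": -1.2,"y": 0,"z": 0.3,"yaw": 0},
])

```text
clock: 9.5
eef_pos: [0.6543, -0.0327, 0.2064]
tool_rot: [0.0, 1.0, 0.0, -0.001]
ft_force: [-3.4, 0.3, 5.7]
grip_width: 0.0428
grasp_force: 64.1
```

```bash
python3 - <<'E'
from h import *
o,m=st()
lidpic("pics/l2.png")
E
```

```text
t 9.5 pos [ 0.6543 -0.0327  0.2064] tx [-1.     0.     0.002] tz [-0.002  0.    -1.   ] q [-0.05  0.57  0.51  1.52 -0.   -0.05] F [-3.4  0.3  5.7] T [ 0.22  1.33 -0.08] w 0.0428 gf 64.1
```

View pics/l2.png

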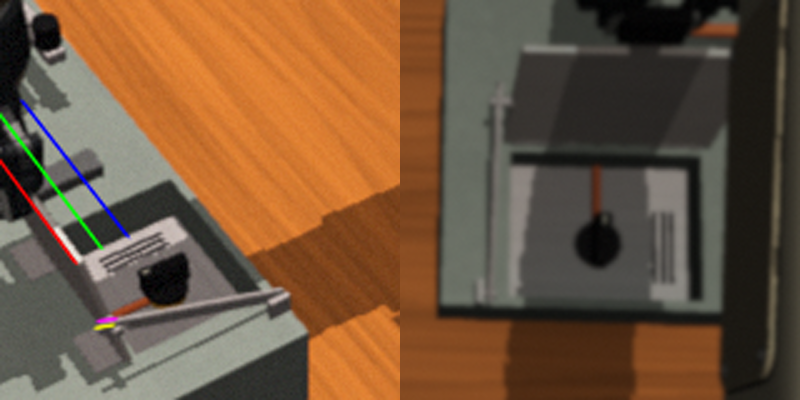

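Lid now stands at about 1.8 (red line). Next I'll ease forward.

Call:
move_arm([
  {"x": 0.3,"y": 0,"z": -0.1,"yaw": 0},
  {"x": 0.6,"y": 0,"z": -0.2,"yaw": 0},
  {"x": 0.9,"y": 0,"z": -0.25,"yaw": 0},
  {"x": 1.2,"y": 0,"z": -0.3,"yaw": 0},
  {"x": 1.2,"y": 0,"z": -0.3,"yaw": 0},
  {"x": 1.2,"y": 0,"z": -0.3,"yaw": 0},
])

```text
clock: 10.35
eef_pos: [0.6434, -0.0327, 0.2085]
tool_rot: [0.0, 1.0, 0.0, -0.0]
ft_force: [2.0, 2.0, -7.0]
grip_width: 0.0426
grasp_force: 62.8
```

Call:
move_arm([
  {"x": 0.2,"y": 0,"z": 0,"yaw": 0},
  {"x": 0.4,"y": 0,"z": -0.1,"yaw": 0},
  {"x": 0.4,"y": 0,"z": -0.1,"yaw": 0},
  {"x": 0.4,"y": 0,"z": -0.1,"yaw": 0},
])

```text
clock: 10.85
eef_pos: [0.6385, -0.0327, 0.2096]
tool_rot: [0.0, 1.0, 0.0, -0.001]
ft_force: [-0.3, 1.0, -10.8]
grip_width: 0.0431
grasp_force: 62.3
```

```bash
cat >> h.py <<'E'
def lidang():
    t=bot.camera("top").astype(int).sum(2); M=bot.camera_model("top"); p=np.load("p.npy")
    c=t[135:175,388:410].mean(1); g=np.diff(c); r=135+np.argmax(c)
    A=np.arange(1.5,1.85,.01); rows=[proj(g2w(p,(74-134*np.cos(a),60,104+134*np.sin(a))),M)[0][1] for a in A]
    w=c.copy(); w-=np.median(w); w[abs(np.arange(40)+135-r)>2]=0; w=w.clip(0); rr=(w*(np.arange(40)+135)).sum()/w.sum()
    print("lid edge row",round(rr,2),"angle",round(float(np.interp(-rr,-np.array(rows),A)),3),"peak",c.max().round(),"med",np.median(c))
E
python3 - <<'E'
from h import *
st(); lidang()
E
```

```text
t 10.85 pos [ 0.6385 -0.0327  0.2096] tx [-1.     0.     0.002] tz [-0.002  0.    -1.   ] q [-0.05  0.53  0.46  1.5   0.   -0.05] F [ -0.3   1.  -10.8] T [ 0.33 -0.72 -0.05] w 0.0431 gf 62.3
lid edge row 155.92 angle 1.674 peak 334.0 med 119.75
```

Call:
move_arm([
  {"x": 0.2,"y": 0,"z": 0,"yaw": 0},
  {"x": 0.2,"y": 0,"z": 0,"yaw": 0},
  {"x": 0.2,"y": 0,"z": 0,"yaw": 0},
])

```text
clock: 11.28
eef_pos: [0.637, -0.0327, 0.2098]
tool_rot: [0.0, 1.0, 0.0, -0.0]
ft_force: [1.3, 0.5, -12.2]
grip_width: 0.0429
grasp_force: 62.5
```

```bash
python3 - <<'E'
from h import *
st(); lidang()
E
```

```text
t 11.28 pos [ 0.637  -0.0327  0.2098] tx [-1.     0.     0.001] tz [-0.001  0.    -1.   ] q [-0.05  0.53  0.45  1.5   0.   -0.05] F [  1.3   0.5 -12.2] T [ 0.39 -1.09 -0.04] w 0.0429 gf 62.5
lid edge row 156.74 angle 1.663 peak 338.0 med 116.88636363636363
```

Call:
move_arm([
  {"x": 0.2,"y": 0,"z": 0.1,"yaw": 0},
  {"x": 0.2,"y": 0,"z": 0.1,"yaw": 0},
  {"x": 0.2,"y": 0,"z": 0.1,"yaw": 0},
])

```text
clock: 11.7
eef_pos: [0.6356, -0.0327, 0.2101]
tool_rot: [-0.0, 1.0, 0.0, 0.001]
ft_force: [3.1, 0.8, -7.1]
grip_width: 0.0431
grasp_force: 62.7
```

```bash
python3 - <<'E'
from h import *
st(); lidang()
E
```

```text
t 11.7 pos [ 0.6356 -0.0327  0.2101] tx [-1.    -0.    -0.002] tz [ 0.002  0.    -1.   ] q [-0.05  0.52  0.44  1.49  0.   -0.05] F [ 3.1  0.8 -7.1] T [ 0.45 -1.13 -0.02] w 0.0431 gf 62.7
lid edge row 157.17 angle 1.657 peak 338.0 med 120.54545454545455
```

Fx has gone positive and the lid has stopped moving at about 1.657, so it is on the stay. Now I'll release.

Call:
move_arm([
  {"x": 0,"y": 0,"z": 0,"yaw": 0},
  {"x": 0,"y": 0,"z": 0,"yaw": 0},
  {"x": 0,"y": 0,"z": 0,"yaw": 0},
  {"x": 0,"y": 0,"z": 0,"yaw": 0},
  {"x": 0,"y": 0,"z": 0,"yaw": 0},
  {"x": 0,"y": 0,"z": 0,"yaw": 0},
], gripper=1)

```text
clock: 12.5
eef_pos: [0.6351, -0.0328, 0.2093]
tool_rot: [0.0, 1.0, -0.0, -0.0]
ft_force: [-0.5, 0.3, 0.4]
grip_width: 0.0854
grasp_force: 0.0
```

```bash
python3 - <<'E'
from h import *
st(); lidang()
E
```

```text
t 12.5 pos [ 0.6351 -0.0328  0.2093] tx [-1.  0.  0.] tz [-0. -0. -1.] q [-0.05  0.52  0.44  1.49 -0.   -0.05] F [-0.5  0.3  0.4] T [ 0.04 -0.07  0.03] w 0.0854 gf 0.0
lid edge row 157.06 angle 1.659 peak 338.0 med 114.52272727272728
```

Lid stays at 1.659 with the fingers off it. I'll retreat upward, then go over the valve.

Call:
move_arm([
  {"x": 0,"y": 0,"z": -3.5,"yaw": 0},
  {"x": 0,"y": 0,"z": -7,"yaw": 0},
  {"x": 0,"y": 0,"z": -8,"yaw": 0},
  {"x": 5,"y": 0,"z": -8,"yaw": 0},
  {"x": 10,"y": 0,"z": -8,"yaw": 0},
  {"x": 10.5,"y": 0,"z": -4,"yaw": 0},
  {"x": 10.5,"y": 0,"z": -1,"yaw": 0},
  {"x": 10.5,"y": 0,"z": -1,"yaw": 0},
  {"x": 10.5,"y": 0,"z": -1,"yaw": 0},
])

```text
clock: 13.68
eef_pos: [0.5306, -0.0328, 0.2199]
tool_rot: [0.0, 1.0, -0.0, 0.0]
ft_force: [-0.6, 0.5, -0.1]
grip_width: 0.0855
grasp_force: 0.0
```

```bash
python3 - <<'E'
from h import *
o,m=st(); lidang(); M=bot.camera_model("wrist"); im=bot.camera("wrist"); p=np.load("p.npy")
r=bot.cut_out("wrist","valve_grip")
for d in r[:2]:
    c=cv2.minAreaRect(np.argwhere(d["mask"])[:,::-1].astype(np.float32)); print(round(float(d["score"]),2),d["centre"],d["mask"].sum(),c)
u=proj(g2w(p,(0,0,93)),M)[0]; print(u)
for a in range(0,360,30):
    v=proj(g2w(p,(21*np.cos(np.radians(a)),21*np.sin(np.radians(a)),93)),M)[0]; cv2.circle(im,tuple(int(x) for x in v),1,(0,0,255) if a else (0,255,0),-1)
cv2.imwrite("pics/v1.png",cv2.resize(im[150:390,190:450],(780,600)))
E
```

```text
t 13.68 pos [ 0.5306 -0.0328  0.2199] tx [-1.     0.    -0.001] tz [ 0.001 -0.    -1.   ] q [-0.06  0.3   0.13  1.41 -0.   -0.06] F [-0.6  0.5 -0.1] T [ 0.02 -0.    0.01] w 0.0855 gf 0.0
lid edge row 156.85 angle 1.662 peak 422.0 med 307.7954545454545
0.73 [225.2, 322.6] 1315 ((320.8846130371094, 227.9230499267578), (38.551658630371094, 44.93071365356445), 33.690067291259766)
0.61 [264.2, 253.1] 95110 ((234.5785675048828, 285.07696533203125), (475.3924560546875, 256.0407409667969), 1.3822036981582642)
[322.57569581 230.78679375]
```

View pics/v1.png

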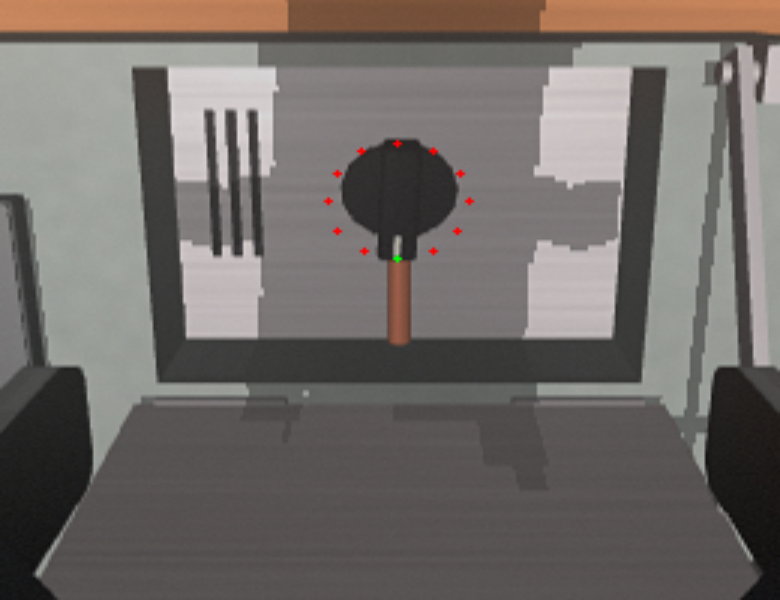

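The knob bar points straight back along grinder x, and the prediction matches (crop centre about (399,200)). The tool orientation suits it as it is, so I'll descend to it.

Call:
move_arm([
  {"x": -0.4,"y": 0,"z": 5,"yaw": 0},
  {"x": -0.4,"y": 0,"z": 10,"yaw": 0},
  {"x": -0.4,"y": 0,"z": 14,"yaw": 0},
  {"x": -0.4,"y": 0,"z": 16,"yaw": 0},
  {"x": -0.4,"y": 0,"z": 17.4,"yaw": 0},
  {"x": -0.4,"y": 0,"z": 17.4,"yaw": 0},
  {"x": -0.4,"y": 0,"z": 17.4,"yaw": 0},
])

```text
clock: 14.7
eef_pos: [0.5354, -0.0328, 0.0465]
tool_rot: [0.0, 1.0, -0.0, 0.001]
ft_force: [0.3, -0.3, 0.5]
grip_width: 0.0854
grasp_force: 0.0
```

Call:
move_arm([
  {"x": 0,"y": 0,"z": 0,"yaw": 0},
  {"x": 0,"y": 0,"z": 0,"yaw": 0},
  {"x": 0,"y": 0,"z": 0,"yaw": 0},
  {"x": 0,"y": 0,"z": 0,"yaw": 0},
  {"x": 0,"y": 0,"z": 0,"yaw": 0},
  {"x": 0,"y": 0,"z": 0,"yaw": 0},
], gripper=-1)

```text
clock: 15.45
eef_pos: [0.5342, -0.0327, 0.0456]
tool_rot: [-0.0, 1.0, 0.0, 0.0]
ft_force: [-2.1, 0.9, 3.8]
grip_width: 0.0105
grasp_force: 60.6
```

```bash
python3 - <<'E'
from h import *
st(); lidang()
E
```

```text
t 15.45 pos [ 0.5342 -0.0327  0.0456] tx [-1. -0. -0.] tz [ 0.  0. -1.] q [-0.06  0.43 -0.16  0.99  0.   -0.06] F [-2.1  0.9  3.8] T [0.15 0.19 0.12] w 0.0105 gf 60.6
lid edge row 156.85 angle 1.662 peak 373.0 med 270.0909090909091
```

Gripped. I'll turn clockwise 22° first, which is below the earliest possible seat.

Call:
move_arm([
  {"x": 0,"y": 0,"z": 0,"yaw": 4},
  {"x": 0,"y": 0,"z": 0,"yaw": 8},
  {"x": 0,"y": 0,"z": 0,"yaw": 12},
  {"x": 0,"y": 0,"z": 0,"yaw": 16},
  {"x": 0,"y": 0,"z": 0,"yaw": 20},
  {"x": 0,"y": 0,"z": 0,"yaw": 22},
  {"x": 0,"y": 0,"z": 0,"yaw": 22},
])

```text
clock: 16.38
eef_pos: [0.5344, -0.0316, 0.0456]
tool_rot: [0.19, 0.982, 0.001, 0.0]
ft_force: [-0.8, 5.6, 4.3]
grip_width: 0.0105
grasp_force: 60.9
```

```bash
python3 - <<'E'
from h import *
st()
E
```

```text
t 16.38 pos [ 0.5344 -0.0316  0.0456] tx [-0.928  0.374  0.   ] tz [ 0.001  0.002 -1.   ] q [-0.06  0.43 -0.16  0.99  0.    0.32] F [-0.8  5.6  4.3] T [ 1.17  0.2  -0.06] w 0.0105 gf 60.9
```

Call:
move_arm([
  {"x": 0,"y": 0,"z": 0,"yaw": 2},
  {"x": 0,"y": 0,"z": 0,"yaw": 4},
  {"x": 0,"y": 0,"z": 0,"yaw": 4},
])

```text
clock: 16.75
eef_pos: [0.5345, -0.0314, 0.0456]
tool_rot: [0.224, 0.974, 0.001, 0.0]
ft_force: [0.2, 5.8, 5.5]
grip_width: 0.01
grasp_force: 60.8
```

```bash
python3 - <<'E'
from h import *
st()
E
```

```text
t 16.75 pos [ 0.5345 -0.0314  0.0456] tx [-0.899  0.437  0.   ] tz [ 0.001  0.003 -1.   ] q [-0.06  0.43 -0.16  0.99  0.    0.39] F [0.2 5.8 5.5] T [1.21 0.15 0.04] w 0.01 gf 60.8
```

```bash
cat >> h.py <<'E'
def tq(n=4):
    T=[];Q=[];Y=[];F=[]
    for i in range(n):
        bot.camera("top"); o=bot.get_obs(); T.append(o["ft_torque"][2]);Q.append(o["tau"][5]);F.append(o["ft_force"]);Y.append(R.from_quat(o["tool_rot"]).as_matrix()[:,0])
    y=np.mean(Y,0); a=np.degrees(np.pi-np.arctan2(y[1],y[0]))
    print("t",round(float(o["clock"]),2),"turn deg",round(a,2),"q6",round(float(o["joint_pos"][5]),4),"Tz",np.round(np.mean(T),3),"+-",np.round(np.std(T),3),"tau6",np.round(np.mean(Q),3),np.round(np.std(Q),3),"F",np.mean(F,0).round(1),"pos",np.round(o["eef_pos"],4))
E
python3 -c "
from h import *
tq(6)"
```

```text
t 17.05 turn deg 25.93 q6 0.3922 Tz -0.063 +- 0.02 tau6 -0.055 0.002 F [-0.5  6.   4.7] pos [ 0.5345 -0.0314  0.0456]
```

Call:
move_arm([
  {"x": 0,"y": 0,"z": 0,"yaw": 2},
  {"x": 0,"y": 0,"z": 0,"yaw": 4},
  {"x": 0,"y": 0,"z": 0,"yaw": 4},
])

```text
clock: 17.42
eef_pos: [0.5346, -0.0312, 0.0456]
tool_rot: [0.258, 0.966, 0.002, 0.0]
ft_force: [-0.6, 5.7, 4.9]
grip_width: 0.01
grasp_force: 60.8
```

```bash
python3 -c "
from h import *
tq(6)"
```

```text
t 17.73 turn deg 29.92 q6 0.4621 Tz -0.06 +- 0.039 tau6 -0.055 0.002 F [-0.5  6.5  4.4] pos [ 0.5346 -0.0312  0.0456]
```

tau6 is a clean torque signal, with a drag baseline near -0.055. I'll step on by 4°, which is at most about 0.12 N m on the seat.

Call:
move_arm([
  {"x": 0,"y": 0,"z": 0,"yaw": 2},
  {"x": 0,"y": 0,"z": 0,"yaw": 4},
  {"x": 0,"y": 0,"z": 0,"yaw": 4},
])

```text
clock: 18.1
eef_pos: [0.5347, -0.031, 0.0456]
tool_rot: [0.292, 0.956, 0.002, 0.0]
ft_force: [-0.6, 7.0, 5.4]
grip_width: 0.0105
grasp_force: 60.8
```

```bash
python3 -c "
from h import *
tq(2)"
```

```text
t 18.2 turn deg 33.91 q6 0.5318 Tz -0.049 +- 0.014 tau6 -0.052 0.003 F [-0.6  6.9  4.6] pos [ 0.5347 -0.031   0.0456]
```

Call:
move_arm([
  {"x": 0,"y": 0,"z": 0,"yaw": 2},
  {"x": 0,"y": 0,"z": 0,"yaw": 4},
  {"x": 0,"y": 0,"z": 0,"yaw": 4},
])

```text
clock: 18.58
eef_pos: [0.5349, -0.0308, 0.0456]
tool_rot: [0.325, 0.946, 0.002, 0.0]
ft_force: [0.4, 7.0, 3.4]
grip_width: 0.0102
grasp_force: 60.7
```

```bash
python3 -c "
from h import *
tq(2)"
```

```text
t 18.68 turn deg 37.91 q6 0.6017 Tz -0.051 +- 0.03 tau6 -0.051 0.003 F [0.1 6.7 3.8] pos [ 0.5348 -0.0309  0.0456]
```

Call:
move_arm([
  {"x": 0,"y": 0,"z": 0,"yaw": 2},
  {"x": 0,"y": 0,"z": 0,"yaw": 4},
  {"x": 0,"y": 0,"z": 0,"yaw": 4},
])

```text
clock: 19.05
eef_pos: [0.535, -0.0307, 0.0456]
tool_rot: [0.358, 0.934, 0.002, 0.0]
ft_force: [0.2, 7.3, 3.5]
grip_width: 0.0105
grasp_force: 60.7
```

```bash
python3 -c "
from h import *
tq(2)"
```

```text
t 19.15 turn deg 41.9 q6 0.6715 Tz -0.063 +- 0.016 tau6 -0.051 0.003 F [0.6 7.8 3.8] pos [ 0.535  -0.0307  0.0456]
```

Call:
move_arm([
  {"x": 0,"y": 0,"z": 0,"yaw": 2},
  {"x": 0,"y": 0,"z": 0,"yaw": 4},
  {"x": 0,"y": 0,"z": 0,"yaw": 4},
])

```text
clock: 19.52
eef_pos: [0.5352, -0.0305, 0.0456]
tool_rot: [0.39, 0.921, 0.002, 0.0]
ft_force: [1.0, 7.2, 4.2]
grip_width: 0.0103
grasp_force: 60.7
```

```bash
python3 -c "
from h import *
tq(2)"
```

```text
t 19.62 turn deg 45.89 q6 0.7413 Tz -0.08 +- 0.016 tau6 -0.05 0.003 F [1.5 8.3 2.9] pos [ 0.5352 -0.0305  0.0456]
```

Call:
move_arm([
  {"x": 0,"y": 0,"z": 0,"yaw": 2},
  {"x": 0,"y": 0,"z": 0,"yaw": 4},
  {"x": 0,"y": 0,"z": 0,"yaw": 4},
])

```text
clock: 20.0
eef_pos: [0.5353, -0.0304, 0.0456]
tool_rot: [0.422, 0.907, 0.003, 0.0]
ft_force: [1.6, 7.9, 3.0]
grip_width: 0.0107
grasp_force: 60.6
```

```bash
python3 -c "
from h import *
tq(3)"
```

```text
t 20.15 turn deg 49.89 q6 0.8111 Tz -0.063 +- 0.029 tau6 -0.051 0.003 F [1.4 8.1 3. ] pos [ 0.5353 -0.0304  0.0456]
```

Call:
move_arm([
  {"x": 0,"y": 0,"z": 0,"yaw": 2},
  {"x": 0,"y": 0,"z": 0,"yaw": 4},
  {"x": 0,"y": 0,"z": 0,"yaw": 4},
])

```text
clock: 20.52
eef_pos: [0.5355, -0.0302, 0.0456]
tool_rot: [0.453, 0.891, 0.003, 0.0]
ft_force: [1.4, 8.4, 2.7]
grip_width: 0.0105
grasp_force: 60.6
```

```bash
python3 -c "
from h import *
tq(3)"
```

```text
t 20.68 turn deg 53.88 q6 0.8809 Tz -0.078 +- 0.014 tau6 -0.047 0.003 F [1.9 8.6 2.5] pos [ 0.5355 -0.0303  0.0457]
```

Call:
move_arm([
  {"x": 0,"y": 0,"z": 0,"yaw": 1},
  {"x": 0,"y": 0,"z": 0,"yaw": 3},
  {"x": 0,"y": 0,"z": 0,"yaw": 3},
])

```text
clock: 21.05
eef_pos: [0.5356, -0.0301, 0.0456]
tool_rot: [0.476, 0.879, 0.003, 0.0]
ft_force: [1.8, 8.0, 3.2]
grip_width: 0.0106
grasp_force: 60.5
```

```bash
python3 -c "
from h import *
tq(3)"
```

```text
t 21.2 turn deg 56.87 q6 0.933 Tz 0.091 +- 0.006 tau6 0.041 0.003 F [1.6 8.5 2.5] pos [ 0.5356 -0.0302  0.0456]
```

Torque jumped from about -0.07 to +0.09, so the seat has been touched. I'll add a small step.

Call:
move_arm([
  {"x": 0,"y": 0,"z": 0,"yaw": 1},
  {"x": 0,"y": 0,"z": 0,"yaw": 1},
])

```text
clock: 21.45
eef_pos: [0.5357, -0.0302, 0.0457]
tool_rot: [0.484, 0.875, 0.003, 0.0]
ft_force: [1.9, 8.3, 2.7]
grip_width: 0.0104
grasp_force: 60.5
```

```bash
python3 -c "
from h import *
tq(4)"
```

```text
t 21.65 turn deg 57.85 q6 0.9503 Tz 0.118 +- 0.01 tau6 0.118 0.001 F [1.5 8.9 2.7] pos [ 0.5357 -0.0302  0.0456]
```

Call:
move_arm([
  {"x": 0,"y": 0,"z": 0,"yaw": 1},
  {"x": 0,"y": 0,"z": 0,"yaw": 1},
  {"x": 0,"y": 0,"z": 0,"yaw": 1},
])

```text
clock: 22.02
eef_pos: [0.5357, -0.0301, 0.0456]
tool_rot: [0.491, 0.871, 0.003, 0.0]
ft_force: [1.9, 9.7, 2.9]
grip_width: 0.0105
grasp_force: 60.5
```

```bash
python3 -c "
from h import *
tq(4); lidang()"
```

```text
t 22.23 turn deg 58.84 q6 0.9676 Tz 0.171 +- 0.035 tau6 0.148 0.0 F [2.  8.9 2.7] pos [ 0.5357 -0.0301  0.0456]
lid edge row 156.86 angle 1.661 peak 373.0 med 270.3636363636364
```

Snug now: about 0.15 N m total, of which some 0.07 is seat. I'll release with a small opening, because the pocket wall is close, then raise.

Call:
move_arm([
  {"x": 0,"y": 0,"z": 0,"yaw": 0},
  {"x": 0,"y": 0,"z": 0,"yaw": 0},
  {"x": 0,"y": 0,"z": 0,"yaw": 0},
  {"x": 0,"y": 0,"z": 0,"yaw": 0},
  {"x": 0,"y": 0,"z": -2,"yaw": 0},
  {"x": 0,"y": 0,"z": -6,"yaw": 0},
  {"x": 0,"y": 0,"z": -11,"yaw": 0},
  {"x": 0,"y": 0,"z": -16,"yaw": 0},
  {"x": 0,"y": 0,"z": -16,"yaw": 0},
], gripper=-0.3)

```text
clock: 23.4
eef_pos: [0.5372, -0.0332, 0.2103]
tool_rot: [0.493, 0.87, 0.002, 0.005]
ft_force: [-0.0, -0.4, -0.5]
grip_width: 0.0297
grasp_force: 0.0
```

```bash
python3 - <<'E'
from h import *
o,m=st(); lidang(); M=bot.camera_model("wrist"); im=bot.camera("wrist"); p=np.load("p.npy")
for n in (0,57,59,61):
    a=np.radians(-n)
    for s in (-21,21):
        v=proj(g2w(p,(s*np.cos(a),s*np.sin(a),93)),M)[0]
        if n!=0: cv2.circle(im,tuple(int(x) for x in v),1,(0,0,255),-1)
t=bot.camera("top"); s=bot.camera("scene")
c=proj(g2w(p,(0,0,93)),M)[0].astype(int); x0=max(c[0]-100,0);y0=max(c[1]-75,0)
cv2.imwrite("pics/v2.png",np.hstack([cv2.resize(im[y0:y0+150,x0:x0+200],(400,300)),cv2.resize(s[60:300,80:400],(400,300))]))
for n in ["stone","brush","jar"]:
    r=bot.cut_out("top",n); print(n,[(round(float(d["score"]),2),np.round(d["centre"]).tolist()) for d in r[:1]])
E
```

```text
t 23.4 pos [ 0.5372 -0.0332  0.2103] tx [-0.515  0.857 -0.006] tz [ 0.01  -0.001 -1.   ] q [-0.06  0.3   0.12  1.37 -0.    0.97] F [-0.  -0.4 -0.5] T [-0.01  0.11 -0.01] w 0.0297 gf 0.0
lid edge row 156.86 angle 1.662 peak 418.0 med 304.79545454545456
stone [(0.57, [217.0, 476.0])]
brush [(0.73, [237.0, 205.0])]
jar [(0.94, [316.0, 237.0])]
```

View pics/v2.png

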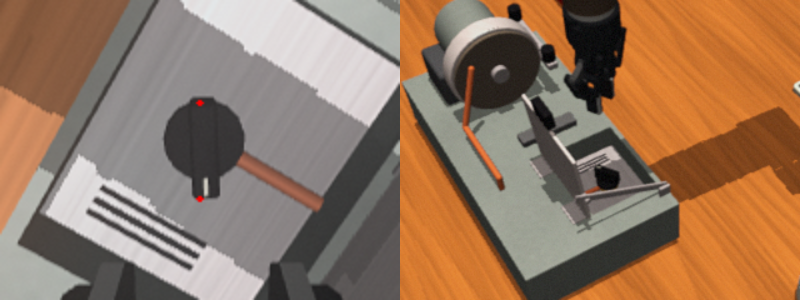

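The last picture shows the lid propped on the stay and the knob standing at the seated angle, with everything released. Handing in.

```bash
python3 -c "
from workcell import bot
print(bot.job_done())"
```

```text
the job is handed in; nothing more can be done
None
```

The job is handed in at 23.4 s on the robot's clock, with no verdict shown: the lid rests on its stay at about 1.66 rad, the valve is turned clockwise about 59° to a snug seat (about 0.07 N m by estimate), all released; nothing touched the stone, brush or jar, though the stone was only partly visible in the last check.

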